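Pin the retaining bar of a tin rack

TASK

Lock the bar across the front of the tin rack: take the red-knobbed pin out of its parking hole, stand it in the top ear of the clevis, ease the bar inwards by its black grip until the eye of its brass tab, trapped between the ears, comes into line and the pin drops through it, then press the pin fully home so that its collar sits flush on the upper ear. Feel your way: never force the pin against the eye or ram it into the clevis. Let go of everything at the end and leave the tins, the pot and the honey jar undisturbed.

Things in the scene. Friction and masses are not known exactly. Their poses are not given: they have to be found in the camera images.
- pin_grip (a point): Centre of the red knob of the locking pin (18 mm across, 28 mm tall, this point half-way up); z points up along the pin. Under the knob a steel collar 26 mm across, 4 mm thick, its underside 18 mm below this point, then the shank. 0.11 kg. At the start the pin hangs upright by its collar in the parking hole.
- pin_nose (a point): Nose tip of the same pin, 72 mm below pin_grip. Shank: steel, 10 mm across, 54 mm long from the collar; its lowest 3 mm taper to a flat tip 8 mm across. A groove 14 to 18 mm above the tip takes the clevis' sprung ball.
- clevis_top (a point): Centre of the hole in the top face of the clevis' upper ear, 78 mm over the worktop. Rack axes: x into the rack, away from its open front, y along the front towards the bar's hinge, z up; the rack's place and yaw vary. Ear: round, 40 mm across, 16 mm thick, hole 11.2 mm. Below it a gap 16 mm high where the eye lies. Pin home: collar on this face, pin_grip 18 mm above this point.
- clevis_low (a point): Centre of the lower ear's hole, 38 mm below clevis_top, same axis: ear 12 mm thick, hole 11.4 mm. A sprung ball in its wall usually stops a pin that falls by its own weight 10 to 18 mm short of home; pressing it past takes some 5 to 15 N, straight down.
- park_top (a point): Centre of the parking hole's mouth, where the pin hangs at the start: round boss 31 mm across at the left end of the rack's front, 62 mm over the worktop; hole 13 mm across, 16 mm deep. Axes as clevis_top.
- tab_clamp (a point): Top centre of the clamp block on the bar, 170 mm along from the hinge. A brass tab is clamped in it, pointing into the clevis: 8 mm thick, its end a round eye 43 mm across, hole 12 mm, top face 20 mm below clevis_top. The eye's centre is 40 mm inwards of this point, give or take 7 mm: not measured, half hidden by the ears, so the bar angle that lines it up may be anything from -0.04 to +0.04.
- bar_grip (a point): Centre of the black grip sleeve at the bar's free (right) end, 54 mm over the worktop: 14 x 14 mm in section, 60 mm long. y runs along the bar towards its hinge end, x into the rack. It lies 255 mm along the bar from the hinge axis and 40 mm outwards of it (the bar is cranked). 45 mm or more free before and behind it.
- bar (a joint): Angle of the bar about its upright hinge, whose axis is 170 mm from clevis_top along +y (rad): 0 = square across the front, + = swung outwards (-x of the rack), stop at -0.06. Some 1 to 2 N at the grip moves it; it stays where left. At the start 0.054 to 0.060, the eye too far out: the pin's nose comes to stand on it. A pin left loose in the upper ear falls in as the eye gets into line.
- tomato_tin_mid (a point): Middle of a tall food tin, 57 mm across, 72 mm high, standing in the rack; leave it
- tuna_tin_mid (a point): Middle of a flat red tin, 86 mm across, 40 mm high, standing in the rack; leave it
- mustard_pot_mid (a point): Middle of a pink plastic pot, 72 mm across, 71 mm high, standing in the rack; leave it
- honey_jar_mid (a point): Middle of a honey jar, 61 mm across, 89 mm high, on the worktop left of the rack; leave it
Not all that is in view belongs to the job. What is shaped like the part that bears pin_grip but orange is not meant.

How it is judged:
By the outcome, as a careful person would: the job done as asked, in the order asked, and still so for the second after the job is handed in, with the robot touching nothing.
It also fails if it takes over 72 s, if anything falls off the work surface, if the arm or the gripper's body presses on something with over 40 N, if the wrist force passes 120 N, or if a joint passes its speed limit or range.

ROBOT

A 6-joint arm with a two-finger parallel gripper is mounted at the origin on a cart in front of the work surface, level with it; the furniture and walls round the work are solid. World frame = base frame: x ahead of the robot, y to its left, z up, the work surface at z = 0. Lengths are in m, angles in rad, forces in N, time in s.
With the tool pointing down it reaches from about 0.35 to 0.975 m from the base axis. Payload 7.1 kg.
Tool frame: the origin (TCP) lies at the very end of the fingers, on their centre line; the grasp point (between the pads) lies pinch_z behind it (pinch_z is the distance from the TCP to the grasp point, in m); z points along the fingers, y is the line along which they close (so a half turn about z gives the same grasp; the last joint's range is limited). The gripper opens to 88 mm and grips with 3 to 60 N. Pads are 20 mm wide; open, the fingers measure 115 mm over their backs; the gripper's body (75 mm by 178 mm) begins 61 mm behind the grasp point.
Start: joints at [-1.249, 0.423, 1.63, -0, 1.089, -0.019], TCP at [0.209, -0.589, 0.223] pointing down, gripper open.
Joint ranges: [-3, 3], [-0.9, 2.11], [0.09, 2.58], [-1.31, 4.45], [0.11, 2.69], [-2.54, 2.54]. Speed limits (rad/s): [2.39, 2.39, 3.01, 3.14, 3.14, 3.14].

INTERFACE

Orientations are given as a unit quaternion [x, y, z, w].
In Python, from cell import read_state, read_camera, job_done, pinch_z gives the robot as it stands. The module is installed in compiled form; this text tells all that it offers.
- The arm moves only by the tool send_rows, never from a script. Its argument "steps" is a list of rows, each a list of 6 numbers: the shift along the tool's x, y, z in cm, then the turn, a rotation vector about the tool's x, y, z in rad. A call has 1 to 8 rows; each row is the pose to reach, as a shift and turn from the pose commanded when the call began, along the tool's axes at that moment; what a row does not reach only later rows make up. A row lasts 1/10 s, in which the tool goes at most 50 mm and 8.59 degrees, less where a joint would pass 70% of its speed; a pose out of reach is approached as far as the arm can. A call with a gripper value outside its range is refused whole. "gripper" is the finger opening in cm, from 0 to 8.78, set as the call begins (left out, the last holds). The fingers move at their own pace and stop on an object; "grip_force" is the grip in N (left out, the last holds). Time passes only in rows, so rows that repeat a pose let the fingers close. It gives the time, the measured TCP pose, the force, the opening and the grip force at its end, in the units of the state.
- read_state(): the state, without advancing time (a new reading comes with each control period).
- read_camera(name): name is "scene" or "top" or "wrist"; returns a dict with "img" (384x512x3 uint8, red, green, blue), "fov_y" (degrees; the focal length in pixels is half the picture's height over the tangent of half this angle, whatever the lens; pixels are square), "cx", "cy" (the principal point, pixels), "R" (3x3) and "t" (3): a world point X has camera coordinates R X + t; the wrist camera has in their place "tool_from_camera" (4x4, takes a point from camera to tool coordinates, whose origin is the TCP and whose axes are the flange's). Camera axes: x right, y down, z forward; pixel columns grow to the right and rows downward; lengths in m; the calibration is good to about 2 mm. The wrist camera is an equidistant fisheye: a pixel r from the principal point sees the ray r / f radians off the axis. A picture is of the moment at which its call begins: read the wrist's pose just before it. There is no depth.
- job_done(): hands the job in; it is judged then, once.
The state is a dict: "time": time; "joint_pos": joint angles; "joint_velocities": joint speeds; "joint_efforts": joint torques, N m; "tcp_pos": TCP position; "ee_rot": TCP orientation; "contact_force": force on the tool from outside, world axes, zero at the start; "ft_torque": the same for the moment, N m; "opening": finger opening in m; "gripper_force": force on a finger pad.
Only numpy, scipy, OpenCV 4.12 (cv2) and the standard library are available. Lean on these libraries where they do the work, as an engineer would, in place of code of your own. Each camera call takes 0.05 s, during which the arm holds its last target. There are 200 camera calls.

## Working session

There is one attempt and no reset: what is moved stays moved. The work goes in short steps, Python scripts to look and compute and a tool call to move; the robot and the scene stay as the last step left them, time stands still between calls to the robot, and variables do not carry over. Pictures are saved under pics/ and viewed, at most 13 in all, crops included, and the job is handed in when it is done.

Besides the shell and the picture viewer there is one more tool, called after "Call:" as name([rows], argument=value, ...), one row to a line, values as JSON. send_rows: Moves the arm, as the interface text tells. Its arguments: {"type":"object","properties":{"steps":{"type":"array"},"gripper":{"type":"number"},"grip_force":{"type":"number"}},"required":["steps"]}

```bash
mkdir -p pics; cat > h.py <<'E'
import numpy as np,cv2
from cell import *
from scipy.spatial.transform import Rotation as Ro
def save(n,f,crop=None,s=1):
    c=read_camera(n);im=c['img']
    if crop: im=im[crop[1]:crop[3],crop[0]:crop[2]]
    im=cv2.resize(im,None,fx=s,fy=s,interpolation=cv2.INTER_CUBIC)
    cv2.imwrite('pics/'+f,im[:,:,::-1]);return c
def ray(c,u,v,st=None):
    f=c['img'].shape[0]/2/np.tan(np.radians(c['fov_y'])/2)
    x,y=(u-c['cx']),(v-c['cy'])
    if 'R' in c:
        R=np.array(c['R']);t=np.array(c['t']);d=R.T@np.array([x/f,y/f,1]);return -R.T@t,d/np.linalg.norm(d)
    r=np.hypot(x,y);th=r/f;d=np.array([x/r*np.sin(th),y/r*np.sin(th),np.cos(th)]) if r>0 else np.array([0,0,1.])
    T=np.array(c['tool_from_camera']);Rt=Ro.from_quat(st['ee_rot']).as_matrix()
    return Rt@T[:3,3]+np.array(st['tcp_pos']),Rt@T[:3,:3]@d
def onz(c,u,v,z,st=None):
    o,d=ray(c,u,v,st);return o+d*(z-o[2])/d[2]
E
python3 - <<'E'
from h import *
st=read_state();print(st,pinch_z)
ims=[]
for n in('scene','top','wrist'):
    c=save(n,n+'0.png',s=1.5);print(n,{k:v for k,v in c.items() if k!='img'})
    np.save(n+'0.npy',c,allow_pickle=True)
E
```

```text
{'time': 0.0, 'joint_pos': array([-1.24901239e+00,  4.23828599e-01,  1.63066785e+00, -1.83368720e-05,
        1.08861779e+00, -1.90153201e-02]), 'joint_velocities': array([ 0.00152365, -0.00020505,  0.00128111,  0.00064929,  0.00086296,
        0.00118746]), 'joint_efforts': array([-7.45632824e-04, -5.44628835e+01, -2.73663712e+01,  6.43520197e-02,
        2.28954793e-02, -6.70348027e-05]), 'tcp_pos': array([ 0.20873658, -0.58852862,  0.22191805]), 'ee_rot': array([ 9.85516071e-01,  1.69580352e-01, -1.22759713e-04, -7.50867332e-04]), 'contact_force': array([ 0.26501311, -0.56699465,  0.89943872]), 'ft_torque': array([ 1.22362747e-02,  6.32219260e-05, -1.63141381e-02]), 'gripper_force': 0.0, 'opening': 0.08797646014536964} 0.0187
scene {'fov_y': 54.479830905973294, 'cx': 262.3079498377998, 'cy': 193.54199082909028, 'R': array([[-0.7147442 , -0.69902562, -0.02244786],
       [-0.43325164,  0.46773386, -0.77040123],
       [ 0.54902982, -0.54091424, -0.63716406]]), 't': array([0.48794711, 0.22429293, 0.66793428])}
top {'fov_y': 53.04829688690242, 'cx': 258.24187737605354, 'cy': 190.67418543364442, 'R': array([[-0.01349105, -0.99959663,  0.02499136],
       [-0.99187216,  0.01021592, -0.12682762],
       [ 0.12652115, -0.02649928, -0.9916099 ]]), 't': array([0.14061881, 0.52230308, 0.98530408])}
wrist {'fov_y': 65.70646984690485, 'cx': 256.78953692353167, 'cy': 194.404369394245, 'tool_from_camera': array([[-2.27378878e-04, -9.60734903e-01, -2.77467824e-01,
         7.60657513e-02],
       [ 9.99999737e-01, -2.74967796e-05, -7.24270294e-04,
        -1.36416348e-05],
       [ 6.88202279e-04, -2.77467916e-01,  9.60734657e-01,
        -1.61494352e-01],
       [ 0.00000000e+00,  0.00000000e+00,  0.00000000e+00,
         1.00000000e+00]])}
```

View pics/top0.png

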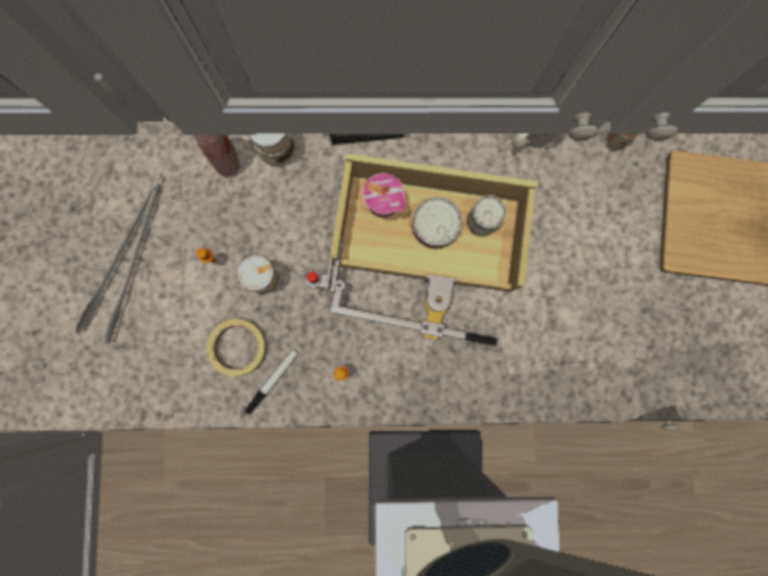

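View pics/scene0.png

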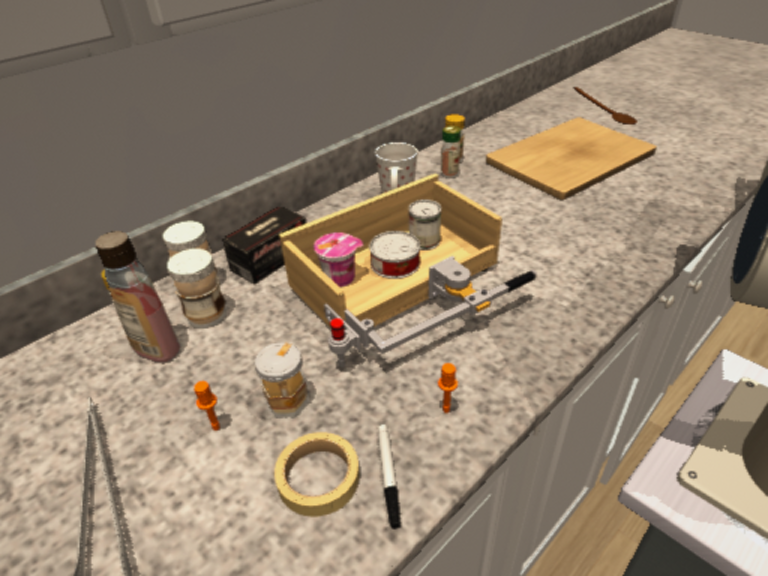

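Top view (1.5x): red knob (312,277), clevis hole about (438,299), black grip (481,338), hinge (336,285). The scene view agrees; the orange pins are decoys.

```bash
python3 - <<'E'
from h import *
c=np.load('top0.npy',allow_pickle=True).item();s=np.load('scene0.npy',allow_pickle=True).item()
def cen(c,m,box):
    k=np.zeros(m.shape,bool);k[box[1]:box[3],box[0]:box[2]]=1
    y,x=np.nonzero(m&k);return x.mean(),y.mean(),len(x),x,y
def red(c):
    i=c['img'].astype(int);return (i[...,0]>130)&(i[...,1]<60)&(i[...,2]<60)
def tri(a,b):
    (o1,d1),(o2,d2)=a,b
    A=np.stack([d1,-d2],1);t=np.linalg.lstsq(A,o2-o1,rcond=None)[0]
    p,q=o1+d1*t[0],o2+d2*t[1];return (p+q)/2,np.linalg.norm(p-q)
a=cen(c,red(c),(195,170,220,200));b=cen(s,red(s),(210,205,240,235))
print(a[:3],b[:3],'knob',tri(ray(c,*a[:2]),ray(s,*b[:2])), onz(c,*a[:2],.085))
i=c['img'].astype(int);g=cen(c,i.sum(2)<130,(300,215,340,235));print(g[:3])
P=np.array([onz(c,u,v,.061)[:2] for u,v in zip(g[3],g[4])]);m=P.mean(0)
w=np.linalg.svd(P-m)[2][0];print('grip',m,w,'yaw',np.degrees(np.arctan2(w[1],w[0])), np.ptp((P-m)@w))
print('hole',onz(c,438/1.5,299/1.5,.078))
print('hinge',onz(c,336/1.5,285/1.5,.075))
print('wall',onz(c,349/1.5,157/1.5,.06),onz(c,535/1.5,184/1.5,.06))
print('honey',onz(c,256/1.5,272/1.5,.089))
E
```

```text
(np.float64(208.2173913043478), np.float64(184.34782608695653), 23) (np.float64(223.86363636363637), np.float64(215.0909090909091), 44) knob (array([0.53387579, 0.26049627, 0.0918292 ]), np.float64(0.0014373257578702977)) [0.53434498 0.26070044 0.085     ]
(np.float64(320.26153846153846), np.float64(225.58461538461538), 65)
grip [ 0.42892882 -0.02159433] [-0.18621255 -0.98250948] yaw -100.73183484171817 0.046485528608163365
hole [0.49513681 0.05085171 0.078     ]
hinge [0.520995   0.22198217 0.075     ]
wall [0.7498462  0.19958904 0.06      ] [ 0.69897286 -0.1277304   0.06      ]
honey [0.54225326 0.35337356 0.089     ]
```

Call:
send_rows([
  [1,-1.2,0,0,0,0],
  [3,-3.5,0,0,0,0],
  [6,-7,0,0,0,0],
  [9,-10.5,0,0,0,0],
  [12,-14,0,0,0,0],
  [15,-17.5,0,0,0,0],
  [18,-21,0,0,0,0],
  [21,-24.5,0,0,0,0],
], gripper=5)

```text
time: 0.95
tcp_pos: [0.3248, -0.2852, 0.2226]
ee_rot: [0.986, 0.169, 0.0, -0.0]
contact_force: [1.6, -0.6, 0.7]
opening: 0.0502
gripper_force: 0.0
```

Call:
send_rows([
  [3,-3.5,0,0,0,0],
  [6,-7,0,0,0,0],
  [9,-10.5,0,0,0,0],
  [12,-14,0,0,0,0],
  [15,-17.5,0,0,0,0],
  [18,-21,0,0,0,0],
  [21,-24.5,0,0,0,0],
  [24,-28,0,0,0,0],
])

```text
time: 1.75
tcp_pos: [0.4569, 0.0586, 0.2227]
ee_rot: [0.985, 0.17, 0.0, -0.0]
contact_force: [-0.3, -1.2, 0.8]
opening: 0.0501
gripper_force: 0.0
```

Call:
send_rows([
  [2,-2.5,0.2,0,0,-0.13],
  [4,-5,0.5,0,0,-0.27],
  [6,-7.5,0.8,0,0,-0.4],
  [8,-9.5,1,0,0,-0.54],
  [9.5,-11.5,1.3,0,0,-0.67],
  [10.5,-12.7,1.6,0,0,-0.81],
  [11.3,-13.3,2,0,0,-0.94],
  [11.3,-13.3,2,0,0,-1.075],
])

```text
time: 2.55
tcp_pos: [0.5187, 0.2207, 0.202]
ee_rot: [0.757, 0.653, -0.0, -0.0]
contact_force: [1.1, 0.6, -0.8]
opening: 0.0503
gripper_force: 0.0
```

```bash
python3 - <<'E'
from h import *
st=read_state();c=save('wrist','w1.png',s=1.5);np.save('w1.npy',(c,st),allow_pickle=True)
print(st['time'],st['tcp_pos'],st['ee_rot'],st['joint_pos'],st['contact_force'])
E
```

```text
2.55 [0.51872663 0.22068641 0.20202564] [ 7.57464909e-01  6.52875724e-01 -3.61049984e-04 -2.65222624e-04] [3.80983897e-01 3.59726916e-01 1.78345511e+00 3.18043202e-04
 9.99265780e-01 5.28858371e-01] [ 1.12258078  0.57178579 -0.753724  ]
```

View pics/w1.png

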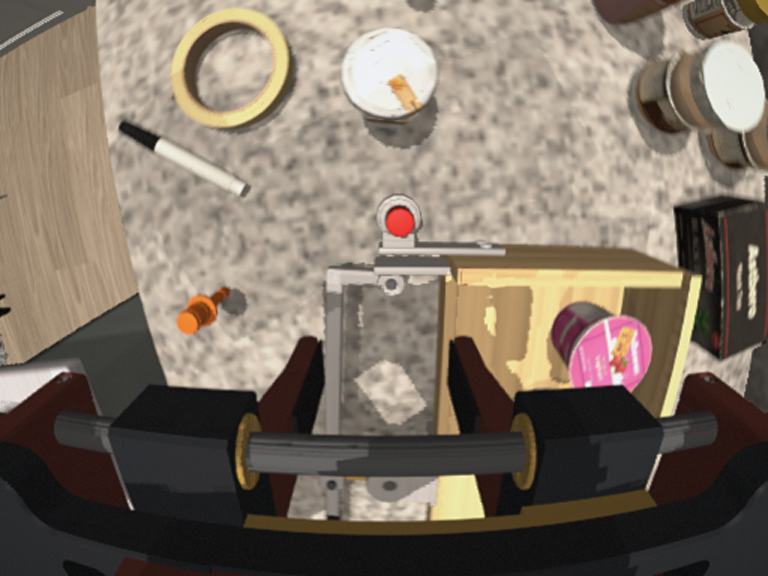

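Wrist view (1.5x): red knob top (400,221), hinge bolt (391,284), clevis hole near (389,487) partly masked by the gripper bar.

```bash
cat >> h.py <<'E'
def redc(c):
    i=c['img'].astype(int);m=(i[...,0]>150)&(i[...,1]<70)&(i[...,2]<70)
    n,l,s,ce=cv2.connectedComponentsWithStats(m.astype(np.uint8));return [(ce[k],s[k]) for k in range(1,n) if s[k][4]>40]
def to(st,p):  # world pos -> tool shift cm
    return 100*Ro.from_quat(st['ee_rot']).as_matrix().T@(np.array(p)-st['tcp_pos'])
E
python3 - <<'E'
from h import *
c,st=np.load('w1.npy',allow_pickle=True)
for ce,s in redc(c):
    if abs(ce[0]-267)<20 and abs(ce[1]-147)<20:
        print(ce,s);k=onz(c,*ce,.092,st);print('knob',k)
print('hinge',onz(c,391/1.5,284/1.5,.07,st),'hole',onz(c,389/1.5,487/1.5,.078,st))
print('walls',onz(c,445/1.5,270/1.5,.06,st),onz(c,702/1.5,275/1.5,.06,st))
R=Ro.from_quat(st['ee_rot']).as_matrix();print(R[:,1])
print(to(st,[k[0],k[1],.069]))
E
```

```text
[267.04020101 149.13065327] [258 139  18  19 199]
knob [0.53389465 0.2599251  0.092     ]
hinge [0.52196282 0.21703205 0.07      ] hole [0.49595368 0.04840707 0.078     ]
walls [0.56074208 0.21886523 0.06      ] [0.78417589 0.18436429 0.06      ]
[ 9.89060710e-01 -1.47506438e-01 -8.73235200e-04]
[ 4.10735296  0.9330297  13.30093071]
```

Call:
send_rows([
  [1.5,0.3,1,0,0,0],
  [4.1,0.9,3.5,0,0,0],
  [4.1,0.9,7,0,0,0],
  [4.1,0.9,10,0,0,0],
  [4.1,0.9,12,0,0,0],
  [4.1,0.9,13.1,0,0,0],
  [4.1,0.9,13.1,0,0,0],
])

```text
time: 3.3
tcp_pos: [0.5337, 0.2584, 0.07]
ee_rot: [0.76, 0.65, -0.001, -0.0]
contact_force: [-0.4, -0.9, 0.0]
opening: 0.0502
gripper_force: 0.0
```

Call:
send_rows([
  [0,0,0,0,0,0],
  [0,0,0,0,0,0],
  [0,0,0,0,0,0],
  [0,0,0,0,0,0],
  [0,0,0,0,0,0],
  [0,0,0,0,0,0],
  [0,0,0,0,0,0],
], gripper=0.8, grip_force=15)

```text
time: 4.0
tcp_pos: [0.535, 0.2586, 0.0724]
ee_rot: [0.76, 0.65, 0.0, 0.0]
contact_force: [-1.5, -0.3, 6.2]
opening: 0.0177
gripper_force: 15.0
```

```bash
python3 - <<'E'
from h import *
st=read_state();c=save('wrist','w2.png',s=1.5)
print(st['tcp_pos'],st['ee_rot'],st['contact_force'],st['opening'],st['gripper_force'])
E
```

```text
[0.53504559 0.25855441 0.07235664] [7.59775860e-01 6.50185002e-01 3.20335584e-04 5.42882667e-05] [-1.48515824 -0.3060121   6.17618097] 0.01773609085912589 15.00202864408493
```

View pics/w2.png

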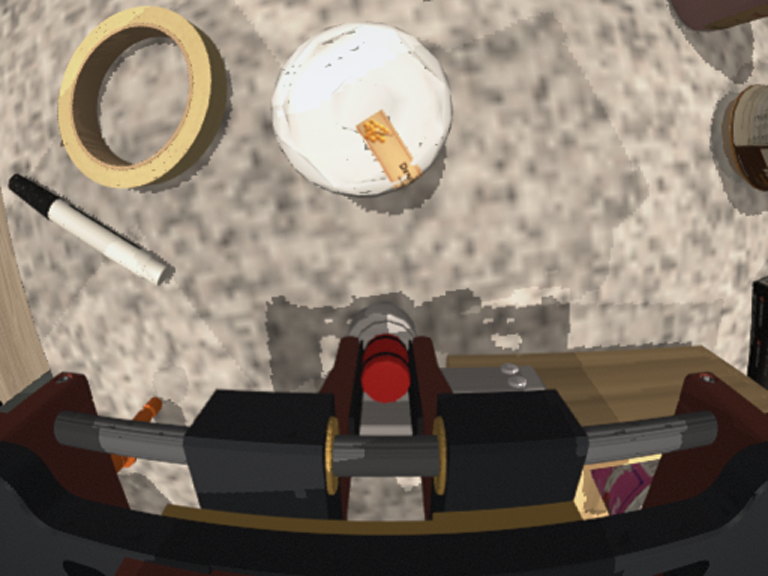

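Wrist view: the red knob (385,365) is between the pads, centred. I lift slowly.

Call:
send_rows([
  [0,0,-0.3,0,0,0],
  [0,0,-1,0,0,0],
  [0,0,-2,0,0,0],
  [0,0,-3.5,0,0,0],
  [0,0,-5.5,0,0,0],
  [0,0,-7.5,0,0,0],
  [0,0,-9,0,0,0],
  [0,0,-9.5,0,0,0],
], grip_force=25)

```text
time: 4.85
tcp_pos: [0.5359, 0.2589, 0.1693]
ee_rot: [0.76, 0.65, 0.002, 0.001]
contact_force: [0.2, -0.3, -1.6]
opening: 0.0173
gripper_force: 25.0
```

```bash
python3 - <<'E'
from h import *
st=read_state();c=save('scene','s3.png',(150,130,350,270),4);np.save('s3.npy',(c,st),allow_pickle=True)
print(st['tcp_pos'],st['ee_rot'],st['contact_force'],st['opening'],st['gripper_force'])
k=st['tcp_pos']+[0,0,.0076]
f=192/np.tan(np.radians(c['fov_y']/2))
for dz in(.014,0,-.018,-.072):
    q=c['R']@(k+[0,0,dz])+c['t'];print(dz,(f*q[:2]/q[2]+[c['cx'],c['cy']]-[150,130])*4)
E
```

```text
[0.53589176 0.25890087 0.16927164] [7.59719808e-01 6.50247962e-01 1.77078766e-03 5.14692565e-04] [ 0.15587166 -0.31592848 -1.56086243] 0.017289205750572585 24.999429881572723
0.014 [278.1327265  182.11320187]
0 [280.94502153 205.69999152]
-0.018 [284.45856114 235.16813719]
-0.072 [294.35895083 318.20295618]
```

View pics/s3.png

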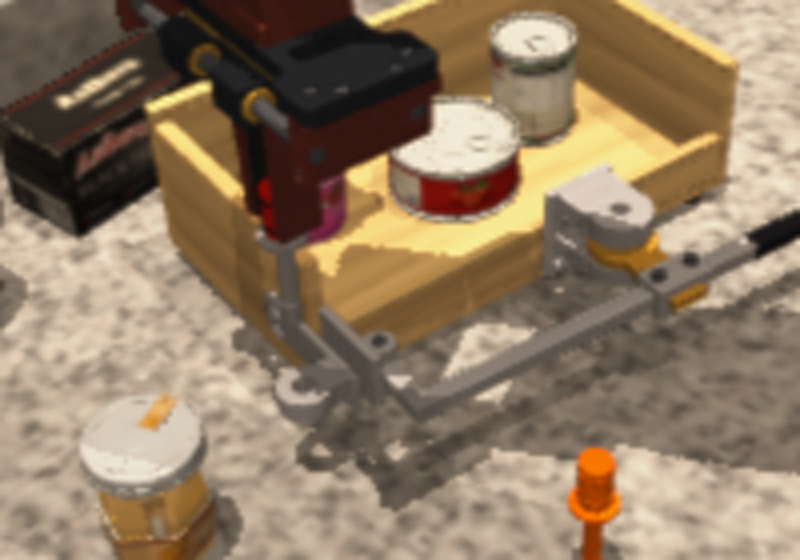

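Scene crop: pin lifted cleanly, collar at (283,240), shank straight below; clevis hole at (621,208). Next I hover beyond the clevis to see its hole and the nose together.

Call:
send_rows([
  [-2,0,0,0,0,0],
  [-6,-0.2,0,0,0,0],
  [-10,-0.3,0,0,0,0],
  [-14,-0.4,0,0,0,0],
  [-18,-0.5,0,0,0,0],
  [-22,-0.6,0,0,0,0],
  [-25,-0.7,0,0,0,0],
  [-26.3,-0.7,0,0,0,0],
])

```text
time: 5.7
tcp_pos: [0.4852, -0.0031, 0.1658]
ee_rot: [0.761, 0.649, -0.001, -0.001]
contact_force: [0.4, 0.6, -1.9]
opening: 0.0173
gripper_force: 25.0
```

Call:
send_rows([
  [0,0,0,0,0,0],
  [0,0,0,0,0,0],
])

```text
time: 5.9
tcp_pos: [0.4873, -0.0001, 0.1664]
ee_rot: [0.76, 0.65, -0.0, -0.0]
contact_force: [0.6, 0.2, -1.3]
opening: 0.0175
gripper_force: 25.0
```

```bash
python3 - <<'E'
from h import *
st=read_state();c=save('wrist','w4.png',(170,130,350,265),4);np.save('w4.npy',(c,st),allow_pickle=True)
print(st['tcp_pos'],st['ee_rot'],st['contact_force'],st['opening'],st['gripper_force'])
E
```

```text
[ 4.87253325e-01 -1.09791433e-04  1.66407109e-01] [ 7.59982875e-01  6.49943051e-01 -3.31966766e-05 -2.43499370e-04] [ 0.56826955  0.18540605 -1.25200327] 0.01748872687629993 24.999473690986633
```

View pics/w4.png

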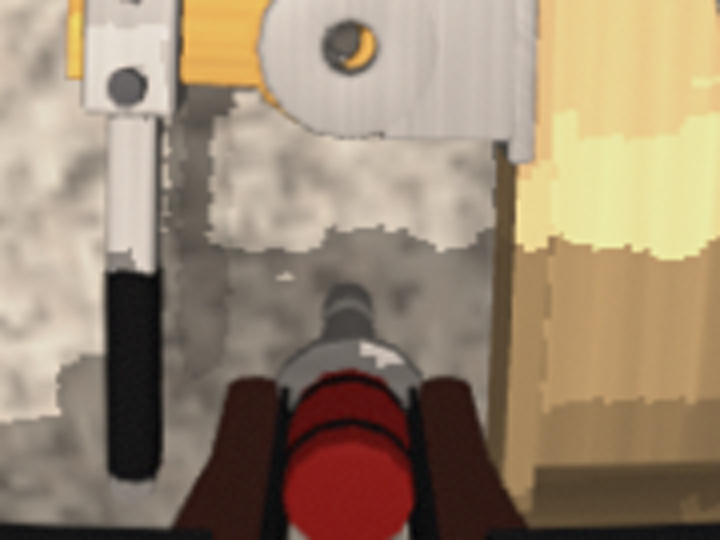

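Wrist crop (4x, offset 170,130): clevis hole centre (349,46), showing brass eye off-centre; nose's near rim (347,283), knob top centre (349,487).

```bash
python3 - <<'E'
from h import *
c,st=np.load('w4.npy',allow_pickle=True)
px=lambda a,b:(170+a/4,130+b/4)
i=c['img'][130:155,245:270].astype(int)
cl=lambda u,v,z:onz(c,u,v,z,st)
R=Ro.from_quat(st['ee_rot']).as_matrix()
# hole refine: non-grey-bright region (dark or yellow) inside ear
sub=c['img'].astype(float);b=sub[...,2];m=np.zeros(b.shape,bool);m[133:150,247:268]=b[133:150,247:268]<120
y,x=np.nonzero(m);print('hole px',x.mean(),y.mean(),len(x),np.ptp(x),np.ptp(y),sub[141,250:266].astype(int).tolist())
h=cl(x.mean(),y.mean(),.078);print('hole',h,cl(*px(349,46),.078))
z=st['tcp_pos'][2]
n=cl(*px(347,283),z-.064);k=cl(*px(349,487),z+.0216)
for q in(n,k,h): print(to(st,q))
E
```

```text
hole px 257.0137931034483 141.4551724137931 145 12 13 [[139, 132, 125], [88, 83, 78], [78, 73, 69], [91, 85, 79], [104, 96, 88], [108, 100, 91], [106, 99, 91], [104, 97, 90], [100, 94, 88], [101, 82, 62], [192, 142, 72], [232, 176, 88], [236, 183, 92], [186, 143, 83], [150, 136, 122], [183, 173, 165]]
hole [0.49513386 0.04967245 0.078     ] [0.49532409 0.04960403 0.078     ]
[ 0.58534956 -0.01272497  6.40016177]
[ 0.44151542  0.0162382  -2.1598895 ]
[5.03785671 0.00980312 8.84204828]
```

Call:
send_rows([
  [1,0,0,0,0,0],
  [2.5,0,0,0,0,0],
  [4,0,0,0,0,0],
  [4.9,0,0,0,0,0],
  [4.95,0,0.4,0,0,0],
  [4.95,0,0.8,0,0,0],
  [4.95,0,1.2,0,0,0],
  [4.95,0,1.2,0,0,0],
])

```text
time: 6.75
tcp_pos: [0.4943, 0.0481, 0.1539]
ee_rot: [0.76, 0.65, -0.001, -0.0]
contact_force: [0.4, 0.4, -0.9]
opening: 0.0173
gripper_force: 25.0
```

```bash
python3 - <<'E'
from h import *
st=read_state();c=read_camera('wrist');np.save('w5.npy',(c,st),allow_pickle=True)
s=read_camera('scene')
a=cv2.resize(c['img'][185:265,200:310],None,fx=5,fy=5,interpolation=cv2.INTER_CUBIC)
b=cv2.resize(s['img'][135:215,255:345],None,fx=4,fy=5,interpolation=cv2.INTER_CUBIC)[:400,:240]
cv2.imwrite('pics/w5.png',np.hstack([a,b])[:,:,::-1])
print(st['tcp_pos'],st['ee_rot'],st['contact_force'],st['opening'],to(st,[.49513,.04967,.078]))
f=192/np.tan(np.radians(s['fov_y']/2))
for z in(.064,.070):
    q=s['R']@(st['tcp_pos']-[0,0,z])+s['t'];print((f*q[:2]/q[2]+[s['cx'],s['cy']]-[255,135])*[4,5]+[550,0])
E
```

```text
[0.49433228 0.04811856 0.15387362] [ 7.59910043e-01  6.50027784e-01 -6.47300364e-04 -4.32910409e-04] [ 0.41881894  0.39630246 -0.87780477] 0.017345605282149137 [0.16882344 0.06614934 7.5872013 ]
[751.70859615 212.96203797]
[751.1754347  223.34102663]
```

View pics/w5.png

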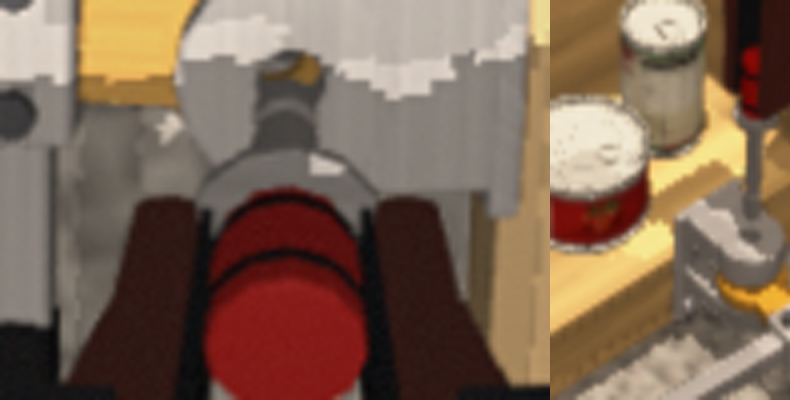

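Wrist crop (5x, offset 200,185): nose's near rim about (289,82), hole's far rim about (290,50), columns match. The scene crop shows the nose right above the hole.

```bash
python3 - <<'E'
from h import *
c,st=np.load('w5.npy',allow_pickle=True)
g=c['img'].astype(int)
print(g[190:208,257:260].mean(1).astype(int).tolist())
print('far rim',to(st,onz(c,200+290/5,185+50/5,.078,st)))
for d in(.062,.064,.067,.070): print(d,to(st,onz(c,200+289/5,185+82/5,st['tcp_pos'][2]-d,st)))
E
```

```text
[[199, 187, 178], [196, 185, 176], [186, 175, 165], [183, 173, 163], [168, 159, 150], [85, 79, 75], [71, 65, 59], [87, 77, 66], [90, 74, 52], [93, 70, 36], [98, 76, 45], [75, 68, 61], [69, 66, 63], [72, 69, 65], [81, 78, 73], [99, 94, 89], [99, 93, 88], [81, 76, 72]]
far rim [0.71633373 0.09090462 7.5869337 ]
0.062 [0.59419912 0.07011861 6.19965224]
0.064 [0.53141064 0.07077801 6.39967792]
0.067 [0.43722792 0.0717671  6.69971645]
0.07 [0.3430452  0.0727562  6.99975498]
```

Call:
send_rows([
  [0.08,0,0.1,0,0,0],
  [0.08,0,0.3,0,0,0],
  [0.08,0,0.5,0,0,0],
  [0.08,0,0.6,0,0,0],
  [0.08,0,0.7,0,0,0],
  [0.08,0,0.8,0,0,0],
])

```text
time: 7.45
tcp_pos: [0.4951, 0.0493, 0.1466]
ee_rot: [0.76, 0.65, -0.0, 0.0]
contact_force: [-0.1, 0.5, -1.4]
opening: 0.0175
gripper_force: 25.0
```

Call:
send_rows([
  [0,0,0.1,0,0,0],
  [0,0,0.2,0,0,0],
  [0,0,0.3,0,0,0],
  [0,0,0.3,0,0,0],
])

```text
time: 7.85
tcp_pos: [0.495, 0.0493, 0.1435]
ee_rot: [0.76, 0.65, -0.0, -0.0]
contact_force: [-0.7, 0.5, -1.4]
opening: 0.0172
gripper_force: 25.0
```

Call:
send_rows([
  [0,0,0.1,0,0,0],
  [0,0,0.2,0,0,0],
  [0,0,0.3,0,0,0],
  [0,0,0.3,0,0,0],
])

```text
time: 8.25
tcp_pos: [0.4951, 0.0492, 0.1406]
ee_rot: [0.76, 0.65, -0.0, 0.0]
contact_force: [-0.3, -0.4, -1.4]
opening: 0.0178
gripper_force: 25.0
```

Call:
send_rows([
  [0,0,0.1,0,0,0],
  [0,0,0.2,0,0,0],
  [0,0,0.2,0,0,0],
])

```text
time: 8.55
tcp_pos: [0.495, 0.0492, 0.1385]
ee_rot: [0.76, 0.65, -0.0, 0.0]
contact_force: [-0.0, -1.6, -1.4]
opening: 0.0172
gripper_force: 25.0
```

Call:
send_rows([
  [0,0,0.1,0,0,0],
  [0,0,0.2,0,0,0],
  [0,0,0.3,0,0,0],
])

```text
time: 8.85
tcp_pos: [0.4951, 0.0493, 0.1356]
ee_rot: [0.76, 0.65, -0.0, 0.0]
contact_force: [-0.6, -2.2, 1.5]
opening: 0.0174
gripper_force: 25.0
```

Call:
send_rows([
  [0,0,0.1,0,0,0],
  [0,0,0.2,0,0,0],
  [0,0,0.3,0,0,0],
])

```text
time: 9.15
tcp_pos: [0.4951, 0.0493, 0.1326]
ee_rot: [0.76, 0.65, -0.0, 0.0]
contact_force: [0.8, -2.4, 0.9]
opening: 0.0173
gripper_force: 25.0
```

Call:
send_rows([
  [-0.03,0,0.1,0,0,0],
  [-0.05,0,0.2,0,0,0],
  [-0.05,0,0.3,0,0,0],
])

```text
time: 9.45
tcp_pos: [0.495, 0.0489, 0.1296]
ee_rot: [0.76, 0.65, 0.0, -0.0]
contact_force: [-0.3, -1.6, 0.4]
opening: 0.0176
gripper_force: 25.0
```

Call:
send_rows([
  [0,0,0.1,0,0,0],
  [0,0,0.2,0,0,0],
])

```text
time: 9.65
tcp_pos: [0.495, 0.0489, 0.1276]
ee_rot: [0.76, 0.65, 0.0, 0.0]
contact_force: [0.1, -2.0, -0.7]
opening: 0.0175
gripper_force: 25.0
```

Call:
send_rows([
  [0,0,0.1,0,0,0],
  [0,0,0.2,0,0,0],
])

```text
time: 9.85
tcp_pos: [0.495, 0.0489, 0.1256]
ee_rot: [0.76, 0.65, 0.0, -0.0]
contact_force: [1.1, -2.2, 0.9]
opening: 0.0174
gripper_force: 25.0
```

Call:
send_rows([
  [0,0,0.1,0,0,0],
  [0,0,0.15,0,0,0],
])

```text
time: 10.05
tcp_pos: [0.495, 0.0489, 0.1241]
ee_rot: [0.76, 0.65, -0.0, -0.0]
contact_force: [0.1, -2.8, 0.0]
opening: 0.0173
gripper_force: 25.0
```

Call:
send_rows([
  [0,0,0.1,0,0,0],
  [0,0,0.15,0,0,0],
])

```text
time: 10.25
tcp_pos: [0.495, 0.0489, 0.1226]
ee_rot: [0.76, 0.65, -0.0, -0.0]
contact_force: [0.5, -1.9, 0.1]
opening: 0.0173
gripper_force: 25.0
```

```bash
python3 - <<'E'
from h import *
st=read_state();c=read_camera('wrist');s=read_camera('scene')
a=cv2.resize(c['img'][170:270,180:320],None,fx=3.5,fy=4,interpolation=cv2.INTER_CUBIC)
b=cv2.resize(s['img'][135:215,265:345],None,fx=3.8,fy=5,interpolation=cv2.INTER_CUBIC)
cv2.imwrite('pics/w6.png',np.hstack([a,b])[:,:,::-1])
print(st['tcp_pos'],st['contact_force'])
E
```

```text
[0.49498799 0.04887851 0.12260504] [ 0.4614904  -1.89581745  0.11958529]
```

View pics/w6.png

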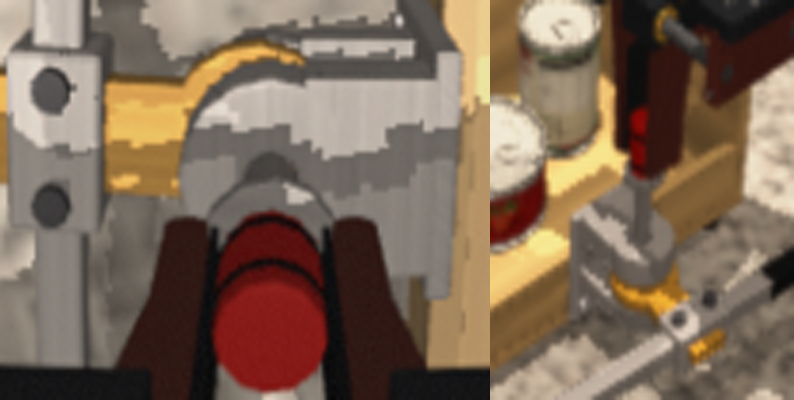

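The shank stands in the ear's hole in both views (wrist about (270,165)). Next I feel for the eye.

Call:
send_rows([
  [0,0,0.05,0,0,0],
  [0,0,0.1,0,0,0],
  [0,0,0.1,0,0,0],
])

```text
time: 10.65
tcp_pos: [0.4952, 0.0489, 0.1219]
ee_rot: [0.76, 0.65, 0.0, 0.0]
contact_force: [0.3, -2.1, 4.3]
opening: 0.0176
gripper_force: 25.0
```

Call:
send_rows([
  [0,0,0.05,0,0,0],
  [0,0,0.1,0,0,0],
  [0,0,0.1,0,0,0],
])

```text
time: 10.95
tcp_pos: [0.4954, 0.0489, 0.1215]
ee_rot: [0.76, 0.65, 0.0, 0.0]
contact_force: [-1.5, -2.2, 10.5]
opening: 0.0174
gripper_force: 25.0
```

Call:
send_rows([
  [0,0,-0.1,0,0,0],
  [0,0,-0.15,0,0,0],
  [0,0,-0.15,0,0,0],
])

```text
time: 11.25
tcp_pos: [0.495, 0.0488, 0.1221]
ee_rot: [0.76, 0.65, 0.0, 0.0]
contact_force: [-0.4, -1.4, 2.3]
opening: 0.0174
gripper_force: 25.0
```

Call:
send_rows([
  [0,0,0,0,0,0],
  [0,0,0,0,0,0],
  [0,0,0,0,0,0],
  [0,0,0,0,0,0],
  [0,0,0,0,0,0],
], gripper=4.5)

```text
time: 11.75
tcp_pos: [0.4949, 0.0489, 0.1221]
ee_rot: [0.76, 0.65, -0.0, -0.0]
contact_force: [-0.4, 0.3, -0.3]
opening: 0.0446
gripper_force: 0.0
```

Call:
send_rows([
  [0,0,-0.5,0,0,0],
  [0,0,-2,0,0,0],
  [0,0,-4,0,0,0],
  [0,0,-6,0,0,0],
  [0,0,-7,0,0,0],
])

```text
time: 12.25
tcp_pos: [0.4958, 0.0489, 0.194]
ee_rot: [0.76, 0.65, 0.001, 0.001]
contact_force: [0.0, -0.2, -0.5]
opening: 0.0448
gripper_force: 0.0
```

```bash
python3 - <<'E'
from h import *
st=read_state();c=read_camera('wrist');s=read_camera('scene')
np.save('w7.npy',(c,st,s),allow_pickle=True)
print(st['tcp_pos'],st['ee_rot'],[(x[0],x[1]) for x in redc(c)])
print([(x[0],x[1]) for x in redc(s)])
f=192/np.tan(np.radians(s['fov_y']/2))
for z in(.096,.106,.114,.130):
    q=s['R']@np.array([.4951,.0497,z])+s['t'];print(z,f*q[:2]/q[2]+[s['cx'],s['cy']])
t=read_camera('top');np.save('t7.npy',t,allow_pickle=True)
i=t['img'].astype(int);m=(i.sum(2)<130);m[:215]=0;m[235:]=0;m[:,:300]=0;m[:,340:]=0
y,x=np.nonzero(m);print('bar top',x.mean(),y.mean(),len(x))
E
```

```text
[0.49584485 0.04894116 0.19403632] [7.59739015e-01 6.50226915e-01 1.02712521e-03 7.30158855e-04] [(array([249.20560748, 219.50934579]), array([239, 214,  21,  13, 214], dtype=int32))]
[(array([298.36538462, 252.94230769]), array([295, 248,   8,  10,  52], dtype=int32))]
0.096 [304.86217123 175.6227088 ]
0.106 [305.08388233 172.08872491]
0.114 [305.26367223 169.22294773]
0.13 [305.62987659 163.38580071]
bar top 317.0 221.0 1
```

```bash
python3 - <<'E'
from h import *
c,st4=np.load('w4.npy',allow_pickle=True)
p=lambda a,b:onz(c,170+a/4,130+b/4,.061,st4)
a,b=p(133,275),p(134,478);print(a,b,(a+b)/2)
st=read_state();g=(a+b)/2
print(to(st,[g[0],g[1],.11]),to(st,[.4289,-.0216,.040]))
y=np.array([.154,.988]);x=np.array([.988,-.154]);H=np.array([.4951,.0497])+.17*y;th=.057
G=H-.255*(np.cos(th)*y+np.sin(th)*x)-.04*(np.cos(th)*x-np.sin(th)*y);print(G)
E
```

```text
[0.43613751 0.00276053 0.061     ] [ 0.42476506 -0.04977349  0.061     ] [ 0.43045128 -0.02350648  0.061     ]
[-8.1550219  -5.29810518  8.24964145] [-7.99294254 -5.4901624  15.24944542]
[ 0.42861608 -0.02323224]
```

Call:
send_rows([
  [-2,-1.4,0,0,0,0],
  [-5,-3.4,0,0,0,0],
  [-8.1,-5.4,1,0,0,0],
  [-8.1,-5.4,4,0,0,0],
  [-8.1,-5.4,8,0,0,0],
  [-8.1,-5.4,11.5,0,0,0],
  [-8.1,-5.4,13,0,0,0],
  [-8.1,-5.4,13,0,0,0],
])

```text
time: 13.2
tcp_pos: [0.4265, -0.0227, 0.0595]
ee_rot: [0.76, 0.65, -0.002, -0.002]
contact_force: [-0.3, 0.1, 0.1]
opening: 0.0451
gripper_force: 0.0
```

Call:
send_rows([
  [0,0,0.5,0,0,0],
  [0,0,1.2,0,0,0],
  [0,0,1.8,0,0,0],
  [0,0,2.1,0,0,0],
  [0,0,2.1,0,0,0],
])

```text
time: 13.7
tcp_pos: [0.4291, -0.0228, 0.0411]
ee_rot: [0.76, 0.65, -0.0, -0.0]
contact_force: [-0.9, -0.2, -1.0]
opening: 0.045
gripper_force: 0.0
```

```bash
python3 - <<'E'
from h import *
st=read_state();c=read_camera('wrist');s=read_camera('scene')
np.save('w8.npy',(c,st,s),allow_pickle=True)
print(st['tcp_pos'],st['ee_rot'],st['contact_force'],[(x[0],x[1]) for x in redc(c)])
a=cv2.resize(c['img'][120:320,150:350],None,fx=2,fy=2,interpolation=cv2.INTER_CUBIC)
b=cv2.resize(s['img'][130:230,265:365],None,fx=4,fy=4,interpolation=cv2.INTER_CUBIC)
cv2.imwrite('pics/w8.png',np.hstack([a,b])[:,:,::-1])
E
```

```text
[ 0.4290643  -0.02280179  0.04106341] [ 7.59703182e-01  6.50269998e-01 -5.46063726e-05 -5.46000241e-05] [-0.91142267 -0.21371354 -1.01237927] [(array([462.62160229, 115.71280401]), array([ 436,   81,   53,   69, 2796], dtype=int32))]
```

View pics/w8.png

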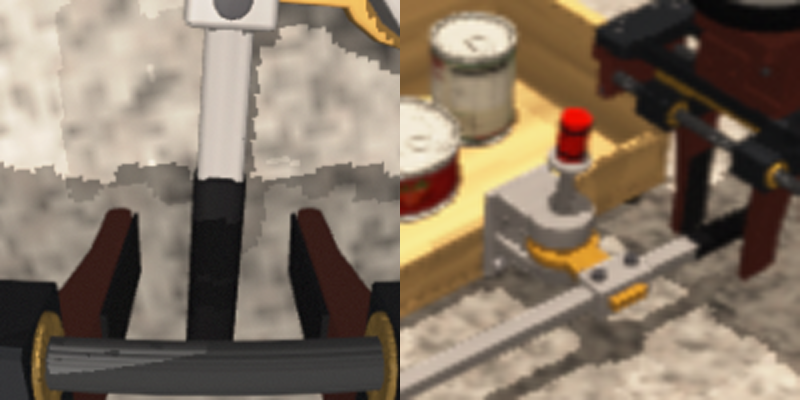

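Left (wrist): fingers straddle the black grip at (215,260). Right (scene): pin stands in the ear, knob at (575,133) of the crop.

Call:
send_rows([
  [0,0,0,0,0,0],
  [0,0,0,0,0,0],
  [0,0,0,0,0,0],
  [0,0.1,0,0,0,0],
  [0,0.2,0,0,0,0],
  [0,0.3,0,0,0,0],
  [0,0.4,0,0,0,0],
], gripper=2.4, grip_force=10)

```text
time: 14.5
tcp_pos: [0.4332, -0.0235, 0.0412]
ee_rot: [0.76, 0.65, 0.0, 0.0]
contact_force: [-0.5, 0.2, -0.5]
opening: 0.024
gripper_force: 0.0
```

Call:
send_rows([
  [0,0.05,0,0,0,0],
  [0,0.1,0,0,0,0],
  [0,0.15,0,0,0,0],
  [0,0.2,0,0,0,0],
  [0,0.25,0,0,0,0],
  [0,0.3,0,0,0,0],
  [0,0.35,0,0,0,0],
  [0,0.4,0,0,0,0],
])

```text
time: 15.3
tcp_pos: [0.4371, -0.0241, 0.0412]
ee_rot: [0.76, 0.65, -0.0, -0.0]
contact_force: [-0.8, -0.5, -0.7]
opening: 0.0239
gripper_force: 0.6
```

```bash
cat > k.py <<'E'
from h import *
st=read_state();s=read_camera('scene')
i=s['img'].astype(int);m=(i[...,0]>90)&(i[...,1]<60)&(i[...,2]<60);m[:145]=0;m[195:]=0;m[:,:385-85]=0;m[:,425:]=0
y,x=np.nonzero(m);print('knob',x.mean(),y.mean(),y.min(),y.max(),len(x),'tcp',st['tcp_pos'],st['contact_force'],st['time'])
E
python3 k.py; python3 - <<'E'
import sys;from h import *
c,st,s=np.load('w8.npy',allow_pickle=True)
i=s['img'].astype(int);m=(i[...,0]>90)&(i[...,1]<60)&(i[...,2]<60);m[:145]=0;m[195:]=0;m[:,:300]=0;m[:,425:]=0
y,x=np.nonzero(m);print(x.mean(),y.mean(),y.min(),y.max(),len(x))
E
```

```text
knob 307.9054054054054 163.43243243243242 151 171 74 tcp [ 0.43706481 -0.02410056  0.04116519] [-0.84800854 -0.52293695 -0.68234908] 15.3
308.11392405063293 162.44303797468353 148 170 79
```

Call:
send_rows([
  [0,0.03,0,0,0,0],
  [0,0.06,0,0,0,0],
  [0,0.1,0,0,0,0],
  [0,0.13,0,0,0,0],
  [0,0.16,0,0,0,0],
  [0,0.2,0,0,0,0],
  [0,0.23,0,0,0,0],
  [0,0.26,0,0,0,0],
])

```text
time: 16.15
tcp_pos: [0.4396, -0.0245, 0.0412]
ee_rot: [0.76, 0.65, -0.0, -0.0]
contact_force: [-0.5, -0.6, 0.3]
opening: 0.0239
gripper_force: 0.5
```

```bash
python3 k.py
```

```text
knob 306.22857142857146 169.72857142857143 147 177 70 tcp [ 0.43955968 -0.02450539  0.04116409] [-0.46525513 -0.55218741  0.31009063] 16.15
```

The knob in the scene dropped 6 px (about 17 mm): the pin fell through the eye. I let go of the bar and retreat.

Call:
send_rows([
  [0,-0.2,0,0,0,0],
  [0,-0.5,0,0,0,0],
  [0,-0.5,0,0,0,0],
  [0,-0.5,-0.5,0,0,0],
  [0,-0.5,-2,0,0,0],
  [0,-0.5,-5,0,0,0],
  [0,-0.5,-9,0,0,0],
  [0,-0.5,-12,0,0,0],
], gripper=4.5)

```text
time: 17.0
tcp_pos: [0.435, -0.0237, 0.1634]
ee_rot: [0.76, 0.65, 0.001, 0.0]
contact_force: [1.0, 0.6, 0.2]
opening: 0.0453
gripper_force: 0.0
```

Call:
send_rows([
  [1,0,-1,0,0,0],
  [2,0.5,-2,0,0,0],
  [2,0.5,-2,0,0,0],
])

```text
time: 17.3
tcp_pos: [0.4441, -0.0037, 0.1818]
ee_rot: [0.759, 0.651, 0.001, 0.001]
contact_force: [0.3, 0.2, -0.6]
opening: 0.0451
gripper_force: 0.0
```

```bash
python3 - <<'E'
from h import *
st=read_state();c=read_camera('wrist');s=read_camera('scene')
np.save('w9.npy',(c,st,s),allow_pickle=True)
print(st['tcp_pos'],st['ee_rot'],st['contact_force'],[(x[0],x[1]) for x in redc(c)])
a=cv2.resize(c['img'][80:280,170:370],None,fx=2,fy=2,interpolation=cv2.INTER_CUBIC)
b=cv2.resize(s['img'][130:230,265:365],None,fx=4,fy=4,interpolation=cv2.INTER_CUBIC)
cv2.imwrite('pics/w9.png',np.hstack([a,b])[:,:,::-1])
for ce,_ in redc(c):
  for z in (.126,.130,.134): print(ce,z,onz(c,*ce,z,st))
E
python3 k.py
```

```text
[ 0.44406705 -0.00366587  0.18183145] [7.59319029e-01 6.50717654e-01 8.49325868e-04 6.53299564e-04] [ 0.25843864  0.24769329 -0.60456377] [(array([310.15918367, 135.07346939]), array([298, 122,  23,  23, 245], dtype=int32))]
[310.15918367 135.07346939] 0.126 [0.49196409 0.04853031 0.126     ]
[310.15918367 135.07346939] 0.13 [0.49129005 0.04895338 0.13      ]
[310.15918367 135.07346939] 0.134 [0.49061601 0.04937645 0.134     ]
knob 306.04411764705884 170.3235294117647 165 177 68 tcp [ 0.44230448 -0.00426664  0.18025641] [-0.18869543  0.72427077  0.33149675] 17.4
```

View pics/w9.png

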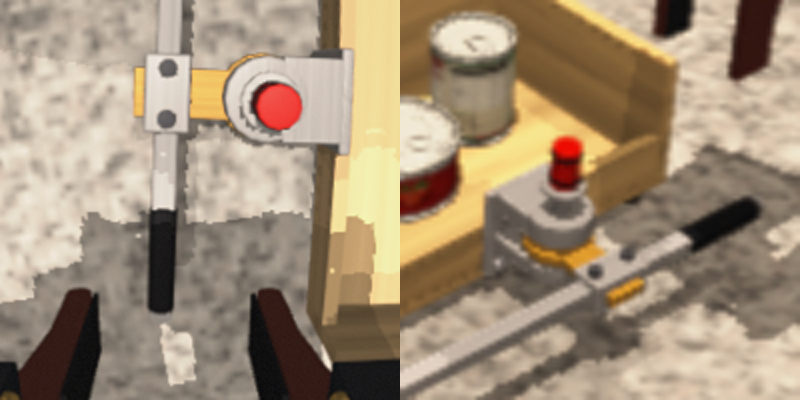

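Both views: the pin has dropped into the eye (knob scene crop (567,160)), standing short of home; the bar is free. Next I close the fingers and press on the knob from above.

Call:
send_rows([
  [0,0,0,0,0,0],
  [0,0,0,0,0,0],
  [0,0,0,0,0,0],
  [0,0,0,0,0,0],
  [0,0,0,0,0,0],
], gripper=0)

```text
time: 17.95
tcp_pos: [0.4427, -0.0048, 0.1811]
ee_rot: [0.76, 0.65, -0.0, -0.0]
contact_force: [0.5, 0.3, -0.0]
opening: 0.0086
gripper_force: 0.0
```

```bash
python3 - <<'E'
from h import *
st=read_state();c=read_camera('wrist')
print(st['tcp_pos'],st['ee_rot'],st['contact_force'],st['opening'])
for ce,_ in redc(c): print(ce,onz(c,*ce,.127,st))
print(to(st,[.4947,.0495,.145]))
E
```

```text
[ 0.44266409 -0.00480121  0.18110274] [ 7.59791461e-01  6.50166849e-01 -4.65439262e-05 -4.68400403e-05] [ 0.49131305  0.29635443 -0.03097827] 0.00861170678541128
[312.14487633 132.69611307] [0.49189944 0.04906102 0.127     ]
[6.16919823 4.30221972 3.60964653]
```

Call:
send_rows([
  [1.5,1,0,0,0,0],
  [3.5,2.5,0,0,0,0],
  [5.5,3.8,0,0,0,0],
  [6.15,4.2,0.5,0,0,0],
  [6.15,4.2,2,0,0,0],
  [6.15,4.2,3.5,0,0,0],
  [6.15,4.2,4.2,0,0,0],
  [6.15,4.2,4.4,0,0,0],
])

```text
time: 18.8
tcp_pos: [0.4927, 0.0492, 0.1363]
ee_rot: [0.76, 0.65, -0.001, -0.001]
contact_force: [0.5, 0.1, -0.5]
opening: 0.0008
gripper_force: 0.0
```

Call:
send_rows([
  [0,0,0.1,0,0,0],
  [0,0,0.2,0,0,0],
  [0,0,0.3,0,0,0],
])

```text
time: 19.1
tcp_pos: [0.4941, 0.0495, 0.1346]
ee_rot: [0.76, 0.65, 0.0, 0.0]
contact_force: [0.1, 0.2, 0.6]
opening: 0.0003
gripper_force: 0.0
```

Call:
send_rows([
  [0,0,0.1,0,0,0],
  [0,0,0.2,0,0,0],
  [0,0,0.3,0,0,0],
])

```text
time: 19.4
tcp_pos: [0.4938, 0.0496, 0.1312]
ee_rot: [0.76, 0.65, 0.0, 0.0]
contact_force: [0.4, 0.2, 0.3]
opening: 0.0005
gripper_force: 0.0
```

Call:
send_rows([
  [0,0,0.1,0,0,0],
  [0,0,0.2,0,0,0],
  [0,0,0.3,0,0,0],
])

```text
time: 19.7
tcp_pos: [0.4937, 0.0496, 0.1281]
ee_rot: [0.76, 0.65, 0.0, 0.0]
contact_force: [-0.7, 0.1, 0.0]
opening: 0.0003
gripper_force: 0.0
```

Call:
send_rows([
  [0,0,0.05,0,0,0],
  [0,0,0.1,0,0,0],
  [0,0,0.15,0,0,0],
])

```text
time: 20.0
tcp_pos: [0.4937, 0.0496, 0.1266]
ee_rot: [0.76, 0.65, -0.0, -0.0]
contact_force: [-0.2, -0.7, 0.1]
opening: 0.0008
gripper_force: 0.0
```

Call:
send_rows([
  [0,0,0.05,0,0,0],
  [0,0,0.1,0,0,0],
  [0,0,0.15,0,0,0],
])

```text
time: 20.3
tcp_pos: [0.4937, 0.0496, 0.1252]
ee_rot: [0.76, 0.65, 0.0, 0.0]
contact_force: [-0.9, 0.7, 0.1]
opening: 0.0007
gripper_force: 0.0
```

Call:
send_rows([
  [0,0,0.05,0,0,0],
  [0,0,0.1,0,0,0],
  [0,0,0.1,0,0,0],
])

```text
time: 20.6
tcp_pos: [0.4937, 0.0496, 0.1242]
ee_rot: [0.76, 0.65, 0.0, 0.0]
contact_force: [-0.7, -0.7, 1.1]
opening: 0.0006
gripper_force: 0.3
```

Call:
send_rows([
  [0,0,0.05,0,0,0],
  [0,0,0.1,0,0,0],
])

```text
time: 20.8
tcp_pos: [0.494, 0.0496, 0.1234]
ee_rot: [0.76, 0.65, 0.0, 0.0]
contact_force: [0.1, -0.3, 4.0]
opening: 0.0007
gripper_force: 1.6
```

Call:
send_rows([
  [0,0,0.03,0,0,0],
  [0,0,0.06,0,0,0],
  [0,0,0.06,0,0,0],
])

```text
time: 21.1
tcp_pos: [0.4938, 0.0496, 0.1226]
ee_rot: [0.76, 0.65, 0.0, 0.0]
contact_force: [-0.4, 1.3, 1.4]
opening: 0.0005
gripper_force: 1.4
```

Call:
send_rows([
  [0,0,0.05,0,0,0],
  [0,0,0.1,0,0,0],
  [0,0,0.1,0,0,0],
])

```text
time: 21.4
tcp_pos: [0.4938, 0.0496, 0.1216]
ee_rot: [0.76, 0.65, 0.0, 0.0]
contact_force: [0.1, 0.3, 2.6]
opening: 0.0005
gripper_force: 1.6
```

Call:
send_rows([
  [0,0,0.05,0,0,0],
  [0,0,0.1,0,0,0],
  [0,0,0.1,0,0,0],
])

```text
time: 21.7
tcp_pos: [0.4938, 0.0496, 0.1205]
ee_rot: [0.76, 0.65, 0.0, 0.0]
contact_force: [1.3, -0.5, 3.8]
opening: 0.0004
gripper_force: 1.7
```

Moving with little force; I carry on in 2 mm pieces.

Call:
send_rows([
  [0,0,0.05,0,0,0],
  [0,0,0.1,0,0,0],
  [0,0,0.15,0,0,0],
  [0,0,0.2,0,0,0],
])

```text
time: 22.1
tcp_pos: [0.494, 0.0496, 0.1187]
ee_rot: [0.76, 0.65, 0.0, 0.0]
contact_force: [0.8, 0.5, 5.7]
opening: 0.0006
gripper_force: 2.8
```

Call:
send_rows([
  [0,0,0.05,0,0,0],
  [0,0,0.1,0,0,0],
  [0,0,0.15,0,0,0],
  [0,0,0.2,0,0,0],
])

```text
time: 22.5
tcp_pos: [0.4941, 0.0496, 0.1168]
ee_rot: [0.76, 0.65, 0.0, 0.0]
contact_force: [0.2, -0.4, 5.6]
opening: 0.0006
gripper_force: 2.6
```

Call:
send_rows([
  [0,0,0.05,0,0,0],
  [0,0,0.1,0,0,0],
  [0,0,0.15,0,0,0],
  [0,0,0.2,0,0,0],
])

```text
time: 22.9
tcp_pos: [0.4942, 0.0496, 0.1147]
ee_rot: [0.76, 0.65, 0.0, 0.0]
contact_force: [1.1, -0.8, 5.5]
opening: 0.0
gripper_force: 2.6
```

Call:
send_rows([
  [0,0,0.05,0,0,0],
  [0,0,0.1,0,0,0],
  [0,0,0.15,0,0,0],
  [0,0,0.2,0,0,0],
])

```text
time: 23.3
tcp_pos: [0.4934, 0.0495, 0.1123]
ee_rot: [0.76, 0.65, -0.0, -0.0]
contact_force: [0.3, 0.0, -0.6]
opening: 0.0006
gripper_force: 0.0
```

Call:
send_rows([
  [0,0,0.05,0,0,0],
  [0,0,0.1,0,0,0],
  [0,0,0.15,0,0,0],
])

```text
time: 23.6
tcp_pos: [0.493, 0.0495, 0.1106]
ee_rot: [0.76, 0.65, -0.001, -0.0]
contact_force: [0.3, -0.1, 0.2]
opening: 0.0006
gripper_force: 0.4
```

Call:
send_rows([
  [0,0,0.05,0,0,0],
  [0,0,0.1,0,0,0],
])

```text
time: 23.8
tcp_pos: [0.4938, 0.0496, 0.1103]
ee_rot: [0.76, 0.65, 0.0, 0.0]
contact_force: [-1.4, -0.5, 8.1]
opening: 0.0004
gripper_force: 4.2
```

Call:
send_rows([
  [0,0,0.05,0,0,0],
  [0,0,0.1,0,0,0],
  [0,0,0.1,0,0,0],
])

```text
time: 24.1
tcp_pos: [0.4941, 0.0495, 0.1102]
ee_rot: [0.76, 0.65, 0.0, 0.0]
contact_force: [-3.4, -1.1, 14.3]
opening: 0.0008
gripper_force: 7.2
```

Call:
send_rows([
  [0,0,-0.3,0,0,0],
  [0,0,-1.5,0,0,0],
  [0,0,-4,0,0,0],
  [0,0,-7,0,0,0],
  [-3,0,-9,0,0,0],
  [-6,0,-10,0,0,0],
  [-8,0,-10,0,0,0],
  [-8,0,-10,0,0,0],
])

```text
time: 24.9
tcp_pos: [0.4812, -0.0311, 0.2101]
ee_rot: [0.761, 0.649, 0.0, 0.001]
contact_force: [-0.4, 0.4, -0.6]
opening: 0.0006
gripper_force: 0.0
```

```bash
python3 - <<'E'
from h import *
st=read_state();c=read_camera('wrist');s=read_camera('scene')
print(st['tcp_pos'],st['contact_force'],[(x[0],x[1]) for x in redc(c)])
a=cv2.resize(c['img'][60:260,150:350],None,fx=2,fy=2,interpolation=cv2.INTER_CUBIC)
b=cv2.resize(s['img'][130:230,265:365],None,fx=4,fy=4,interpolation=cv2.INTER_CUBIC)
cv2.imwrite('pics/w10.png',np.hstack([a,b])[:,:,::-1])
E
```

```text
[ 0.48120889 -0.03109347  0.21009495] [-0.42415811  0.40079717 -0.58413544] [(array([258.29585799, 106.40828402]), array([248,  96,  20,  18, 169], dtype=int32))]
```

View pics/w10.png

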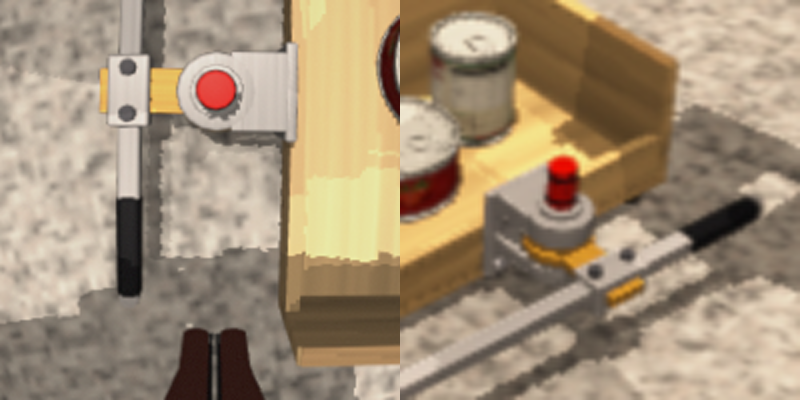

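The collar sits flush on the ear (scene crop (562,205)), and the hand is clear.

```bash
python3 -c "
from cell import *
print(job_done())"
```

```text
the job is handed in; nothing more can be done
None
```

The bar is locked: the pin dropped through the eye, was pressed home with its collar flush on the upper ear, and the arm let go and backed clear; the job was handed in at about 25 s.

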